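# Swing the field probe over the heat sink and lower it

## Robot

A 7-joint arm with a two-finger parallel gripper is mounted at the origin on the work surface. World frame = base frame: x ahead of the robot, y to its left, z up, the work surface at z = 0. Lengths are in m, angles in rad, forces in N, time in s.
With the tool pointing down it reaches from about 0.4 to 0.875 m from the base axis. Payload 19.3 kg.
Tool frame: the origin (TCP) lies at the very end of the fingers, on their centre line; the grasp point (between the pads) lies 19 mm behind it; z points along the fingers, y is the line along which they close (so a half turn about z gives the same grasp; the last joint's range is limited). The gripper opens to 85 mm and grips with 20 to 120 N. Pads are 22 mm wide; open, the fingers measure 114 mm over their backs; the gripper's body (76 mm by 85 mm) begins 54 mm behind the grasp point. The pads swing forward as they close: fully open they stand 13 mm farther back than shut.
Start: joints at [-1.381, 0.521, -0.036, 1.599, 0.021, 1.021, -0.113], TCP at [0.161, 0.604, 0.231] pointing down, gripper open.
Joint ranges: [-2.91, 2.91], [-0.3, 2.13], [-1.5, 1.42], [0.17, 2.43], [-1.26, 4.41], [0.16, 1.93], [-2.52, 2.52]. Speed limits (rad/s): [1.89, 1.89, 2.39, 2.39, 3.01, 3.01, 3.01].

## Interface

Orientations are given as [roll, pitch, yaw] about the fixed x, y, z axes, in that order (R = Rz(yaw) Ry(pitch) Rx(roll)).
In Python, from workcell import bot gives the robot as it stands.
- The arm moves only by the tool servo_tool, never from a script. Its argument "plan" is a list of rows, each a list of 7 numbers: the finger opening in cm, from 0 to 8.54, then the shift along the tool's x, y, z in cm, then the turn, a rotation vector about the tool's x, y, z in degrees. In form: [[fingers, x, y, z, wx, wy, wz], ...]. A call has 1 to 10 rows; each row is the pose to reach, as a shift and turn from the pose commanded when the call began, along the tool's axes at that moment; what a row does not reach only later rows make up. A row lasts 1/10 s, in which the tool goes at most 50 mm and 8.59 degrees, less where a joint would pass 70% of its speed; a pose out of reach is approached as far as the arm can. A call with a gripper value outside its range is refused whole. The fingers move at their own pace and stop on an object; "force" is the grip in N (left out, the last holds). Time passes only in rows, so rows that repeat a pose let the fingers close. It gives the time, the measured TCP pose, the force, the opening and the grip force at its end, in the units of the state.
- bot.observe(): the state, without advancing time (a new reading comes with each control period).
- bot.grab_frame(name): name is "side" or "top" or "wrist"; returns a dict with "frame" (384x512x3 uint8, blue, green, red), "mtx" (3x3 intrinsics, pixels), "k1" (the pictures are not rectified: a ray, as slopes to the right and down, at radius r is drawn at 1 + k1 r^2 times it, then the intrinsics apply), "R" (3x3) and "t" (3): a world point X has camera coordinates R X + t; the wrist camera has in their place "T_tool_cam" (4x4, takes a point from camera to tool coordinates, whose origin is the TCP and whose axes are the flange's). Camera axes: x right, y down, z forward; pixel columns grow to the right and rows downward; lengths in m; the calibration is good to about 2 mm. A picture is of the moment at which its call begins: read the wrist's pose just before it. There is no depth.
- bot.job_done(): hands the job in; it is judged then, once.
The state is a dict: "clock": time; "qpos": joint angles; "qd": joint speeds; "joint_efforts": joint torques, N m; "position": TCP position; "tool_rot": TCP orientation; "force": force on the tool from outside, world axes, zero at the start; "moment": the same for the moment, N m; "grip_width": finger opening in m; "finger_force": force on a finger pad.
Only numpy, scipy, OpenCV 4.12 (cv2) and the standard library are available. Lean on these libraries where they do the work, as an engineer would, in place of code of your own. Each camera call takes 0.05 s, during which the arm holds its last target. There are 200 camera calls.

## Task

With a fingertip, push the probe arm of the stand round until the probe hangs over the middle of the finned heat sink on the circuit board and leave it there; only then push the stand's small lever round to its stop, which lowers the probe to just above the heat sink. Only push, never pinch the arm or the lever, do not touch the board, and leave the loose things around it where they are.

Things in the scene. Friction and masses are not known exactly. Their poses are not given: they have to be found in the camera images.
- post_axis (a point): fixed point on the upright axis of the probe stand's post, 115 mm above the bench, mid-height of the raised arm; its axes are the stand's: z up, x and y turned from the world's by up to 0.2 rad. The stand is bolted down. Post sleeve 42 mm, arm hub 38 mm across; the knob on the hub reaches 142 mm above the bench
- probe_arm (a joint): turn of the arm about the post, rad, counter-clockwise from above positive; at 0 the arm points along the stand's -x; range -0.9 to 1.6. Starts between 0.85 and 1.25 and must turn clockwise (value falls) to reach the heat sink. Stiff hinge (0.10 N m, about 1 N at 100 mm): the arm stays where it is left
- probe_tip (a point): lowest point of the hanging probe, 130 mm from the post's axis, 60 mm above the bench when raised (15 mm above the heat sink), 48 mm when lowered (3 mm above it). The probe's handle above the tip is 16 mm square
- bar_left: half of the arm bar and probe handle, split along the middle: the arm frame's +y side, leading as the arm turns clockwise. The whole bar is aluminium, level, 16 mm wide, 20 mm high (105 to 125 mm above the bench raised, 12 mm lower when lowered), reaching 148 mm from the axis. Origin on the post's axis at bench level (raised); the arm points along this body's -x
- bar_right: the other half of the bar: the arm frame's -y side, the one to push on to turn it clockwise. Origin and axes as for bar_left
- heat_sink (a point): centre of the top of the finned aluminium heat sink (32 mm square, 31 mm tall with its chip, by far the tallest part on the board), 45 mm above the bench, 130 mm from the post's axis, so exactly under the probe's arc; at an arm joint value between -0.45 and 0.35
- board: green circuit board, 100 x 110 mm, fixed on 12 mm brass standoffs, with the heat sink, a flat shield can, two capacitors, a white header and small parts. Origin on the bench under the post's axis; the board's centre lies 115 mm along its -x and the heat sink 130 mm along its -x
- lever_hinge (a point): fixed point on the upright axis of the lever, at the lever's mid-height, 106 mm above the bench; the lever stands on a grey lift housing (55 mm square, 84 mm tall) on the stand's base plate, 10 mm along the stand's x and 110 mm along its y from the post
- lever (a joint): turn of the lowering lever, rad, counter-clockwise seen from above positive; starts at 0 (probe raised; lever points 1.745 rad counter-clockwise from the stand's +x, so away from the post), stop at 1.15 (probe lowered 12 mm). It takes about 0.10 to 0.15 N m (some 2 N at 60 mm), and stays where it is left
- lever_end (a point): outer end of the lever at mid-height, 85 mm from its hinge axis. The lever is a level steel bar 14 mm wide, 18 mm high (97 to 115 mm above the bench), with a 20 mm wide, 22 mm high black block as its last 12 mm (73 to 85 mm from the axis)
- lever_left: one half of the lever, split along its middle: its leading side as it turns counter-clockwise. Origin on the lever's axis at the bench; the lever points along this body's x
- lever_right: the other half: the side to push on to turn counter-clockwise. Origin on the lever's axis at the bench; the lever points along this body's x
- jar: clear screw jar with black lid, 36 mm across, 44 mm tall, loose, beside the board under the probe arm's starting side; origin under its centre
- adapter: brass coaxial adapter, 20 mm across, 28 mm tall, loose on the stand's base plate between sleeve and lift housing; origin under its centre
- screwdriver: black-handled screwdriver 170 mm long, loose, lying on the bench on the lever's side of the board; origin under its middle, x along the shaft
- dongle: blue interface box, 62 x 100 x 28 mm, loose; origin under its centre
- flask: white plastic bottle, 56 mm across, 140 mm tall, loose; origin under its centre
- tray: grey divided parts tray, 100 x 140 x 30 mm, loose; origin under its centre
- mug: white mug, 76 mm across, 90 mm tall, loose; origin under its centre
There are look-alikes about, which are no part of the job. There is more than one size of the board; the one meant has the size given above.

How it is judged:
By the outcome, as a careful person would: the job done as asked, in the order asked, and still so for the second after the job is handed in, with the robot touching nothing.
It also fails if it takes over 56 s, if anything falls off the work surface, if the arm or the gripper's body presses on something with over 40 N, if the wrist force passes 120 N, or if a joint passes its speed limit or range.

## Working session

There is one attempt and no reset: what is moved stays moved. The work goes in short steps, Python scripts to look and compute and a tool call to move; the robot and the scene stay as the last step left them, time stands still between calls to the robot, and variables do not carry over. Pictures are saved under pics/ and viewed, at most 10 in all, crops included, and the job is handed in when it is done.

Besides the shell and the picture viewer there is one more tool, called after ">>>" as name(argument=value, ...), one argument or row to a line, values as JSON. servo_tool: Moves the arm, as the interface text tells. Its arguments: {"type":"object","properties":{"plan":{"type":"array","items":{"type":"array","items":{"type":"number"}}},"force":{"type":"number"}},"required":["plan"]}

```bash
mkdir -p pics; ls
cat > h.py <<'E'
import numpy as np, cv2
from workcell import bot
from scipy.spatial.transform import Rotation as Ro
def snap(n,tag):
    s=bot.observe(); f=bot.grab_frame(n); cv2.imwrite(f'pics/{tag}.png',f['frame'])
    if n=='wrist':
        T=np.eye(4);T[:3,:3]=Ro.from_euler('xyz',s['tool_rot']).as_matrix();T[:3,3]=s['position']
        C=np.linalg.inv(T@np.array(f['T_tool_cam']));f['R']=C[:3,:3];f['t']=C[:3,3]
    np.savez(f'pics/{tag}.npz',K=f['mtx'],k1=f['k1'],R=f['R'],t=f['t']);return s
def w(tag,uv,z):
    c=np.load(f'pics/{tag}.npz');K,R,t=c['K'],c['R'],c['t'];d=np.array([float(c['k1']),0,0,0,0])
    p=cv2.undistortPoints(np.array([[uv]],float),K,d)[0,0]
    r=R.T@np.array([p[0],p[1],1]);o=-R.T@t
    return o+r*(z-o[2])/r[2]
def px(tag,X):
    c=np.load(f'pics/{tag}.npz');d=np.array([float(c['k1']),0,0,0,0])
    return cv2.projectPoints(np.array([X],float),cv2.Rodrigues(c['R'])[0],c['t'],c['K'],d)[0][0,0]
def crop(tag,x0,y0,x1,y1,k,out):
    i=cv2.imread(f'pics/{tag}.png')[y0:y1,x0:x1];cv2.imwrite(f'pics/{out}.png',cv2.resize(i,None,fx=k,fy=k,interpolation=cv2.INTER_CUBIC))
E
python3 - <<'E'
from h import *
s=snap('top','top0');snap('side','side0');print(s)
a=cv2.imread('pics/top0.png');cv2.imwrite('pics/top0b.png',cv2.resize(a,(800,600)))
E
```

```text
pics
{'clock': 0.0, 'qpos': array([-1.38118419,  0.522032  , -0.03632056,  1.59996734,  0.02119528,
        1.02110358, -0.11279501]), 'qd': array([ 1.34027898e-03, -4.45014514e-04, -1.03545644e-03, -2.81090630e-03,
        9.36886249e-04,  2.49912975e-05, -1.47578030e-03]), 'joint_efforts': array([-2.43836685e-04, -9.27102470e+01,  1.97963074e+00, -3.69926548e+01,
        1.77622325e-02,  8.24775430e-03, -2.79341043e-05]), 'position': array([0.16051633, 0.6037035 , 0.23072916]), 'tool_rot': array([-3.14046997e+00,  7.89482075e-05,  2.88176645e+00]), 'force': array([-0.38421523, -0.68375446,  0.23449805]), 'moment': array([ 0.04501273,  0.04135475, -0.00964023]), 'finger_force': 0.0, 'grip_width': 0.0852173674913573}
```

View pics/top0b.png

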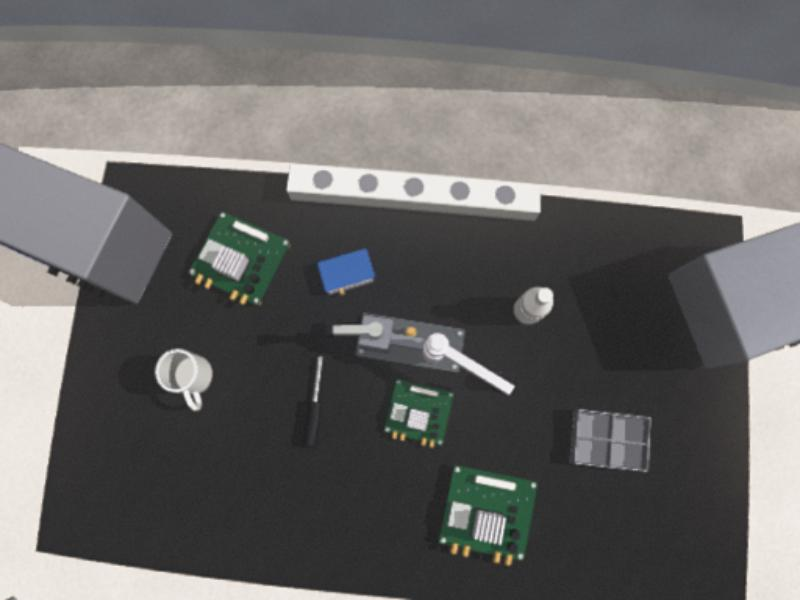

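View pics/side0.png

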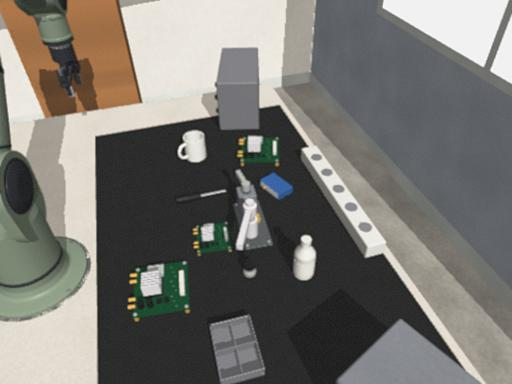

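Top view (800x600): the stand's post knob is at (437,343), the white arm's tip at (512,389), and the lever at (350,329) on the grey housing at (376,330).

There are three candidate boards: the small one at (418,413) beside the stand, and larger ones at (490,515) and (240,258). I take the small one next to the post and check it in a crop.

Run:
```python
from h import *
crop('top0',200,185,340,290,5.7,'c1')
for n in ['top0']:
  print(w(n,(437*.64,343*.64),.142),w(n,(418*.64,419*.64),.045),w(n,(400*.64,381*.64),.014),w(n,(452*.64,389*.64),.014))
c=np.load('pics/top0.npz');print(c['K'],c['k1'],-c['R'].T@c['t'])
```

```text
[ 0.61443485 -0.0431349   0.142     ] [ 0.48703674 -0.02565598  0.045     ] [0.55463589 0.01260211 0.014     ] [ 0.54826767 -0.08606272  0.014     ]
[[367.01535065   0.         252.96573789]
 [  0.         367.01535065 192.7446854 ]
 [  0.           0.           1.        ]] -0.10605249319010962 [0.47794664 0.01817718 1.09836226]
```

View pics/c1.png

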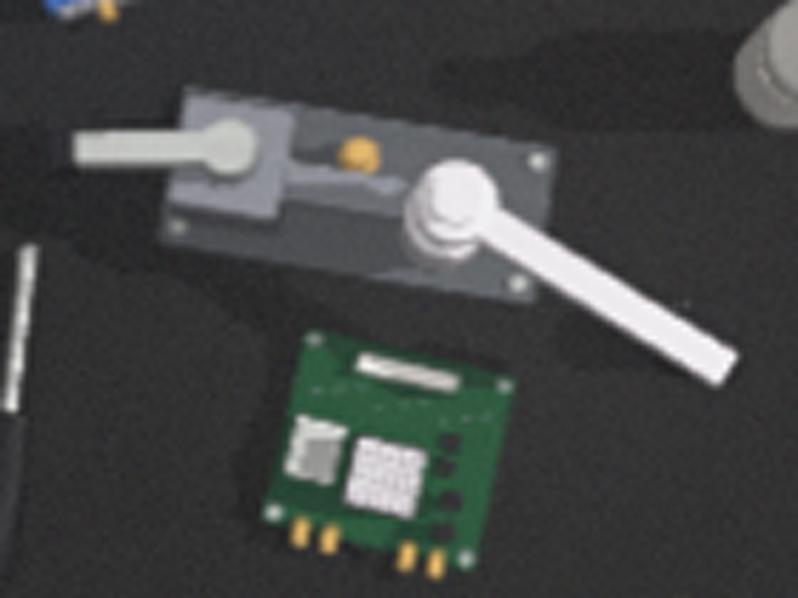

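Run:
```python
from h import *
P=lambda u,v,z:w('top0',(200+u/5.7,185+v/5.7),z)[:2]
post=P(458,190,.142);hs=P(385,477,.045);ae=P(728,367,.125);hub=P(232,145,.118);le=P(75,148,.115)
s1=P(538,160,.008);s2=P(518,284,.008);s3=P(178,228,.008)
print(post,hs,ae,hub,le);n=np.linalg.norm
print('hs',hs-post,n(hs-post),'ae',n(ae-post),'hub',n(hub-post),n(le-hub))
ang=lambda d:np.arctan2(d[1],d[0])
# stand yaw: hub-post is at atan2(110,10)
yaw=ang(hub-post)-np.arctan2(110,10);print('yaw',yaw,'plate',ang(s2-s3)+np.pi/2, ang(s1-s2))
print('arm',ang(ae-post)-np.pi-yaw+2*np.pi,'hs joint',(ang(hs-post)-np.pi-yaw+np.pi)%(2*np.pi)-np.pi,'lever',ang(le-hub)-yaw)
print([P(*c,.013) for c in [(314,340),(505,386),(273,512),(466,559)]])
for p in [(249,271)]: print('jar',w('side0',p,.04))
```

```text
[ 0.61772506 -0.0446577 ] [ 0.48558454 -0.02584394] [ 0.54854409 -0.17712864] [0.63313158 0.06219157] [0.62541969 0.1366479 ]
hs [-0.13214053  0.01881376] 0.1334731287327026 ae 0.14944750706187176 hub 0.1079542839332477 0.07485465035866398
yaw -0.05254238537006706 plate -0.07478579434053634 -0.0902812787292268
arm 1.1420616480873544 hs joint -0.08888399606056652 lever 1.7265467165591262
[array([0.55210434, 0.01506181]), array([ 0.53721202, -0.08494569]), array([0.4632245 , 0.02815484]), array([ 0.44833965, -0.07157968])]
jar [ 0.56389739 -0.20171486  0.04      ]
```

The crop confirms it: the board's screw spacing is about 100 mm and its heat sink is about 130 mm from the post. The flask is near the approach, so I check its position and work out the approach numbers.

```bash
cat >> h.py <<'E'
post=np.array([.6168,-.0440]);hsaz=3.000;armaz=4.231
def rel(poses):
    s=bot.observe();R0=Ro.from_euler('xyz',s['tool_rot']);p0=s['position']
    print('at',p0.round(4),s['tool_rot'].round(3),'F',s['force'].round(2),'t',round(s['clock'],2))
    for x,y,z,yaw in poses:
        R=Ro.from_euler('xyz',[np.pi,0,yaw]);d=R0.inv().apply(np.array([x,y,z])-p0)*100
        print(d.round(2).tolist(),(R0.inv()*R).as_rotvec(degrees=True).round(1).tolist())
def armpose(az,r,gap,z): # tool x = push direction, clockwise
    n=np.array([-np.sin(az),np.cos(az)]);p=post+r*np.array([np.cos(az),np.sin(az)])+(.008+.011+gap)*n
    return (*p,z,az+np.pi/2+np.pi-2*np.pi)
E
python3 - <<'E'
from h import *
print('flask',w('top0',(545*.64,296*.64),.14),w('top0',(525*.64,313*.64),.0))
a=armpose(armaz,.105,.022,.23);print(a);rel([a])
E
```

```text
flask [ 0.71240549 -0.22336826  0.14      ] [ 0.70888678 -0.22020113  0.        ]
(np.float64(0.6045243307049768), np.float64(-0.1560504705182411), 0.23, 2.6602036732051033)
at [0.1605 0.6037 0.2308] [-3.141  0.     2.882] F [-0.5   0.25 -0.37] t 0.1
[-62.43, -62.02, 0.14] [-0.1, 0.0, 12.7]
```

>>> servo_tool(
  plan=[
    [0, -31, -31, 0, 0, 0, 6],
    [0, -31, -31, 0, 0, 0, 6],
    [0, -31, -31, 0, 0, 0, 6],
    [0, -31, -31, 0, 0, 0, 6],
    [0, -31, -31, 0, 0, 0, 6],
    [0, -31, -31, 0, 0, 0, 6],
    [0, -31, -31, 0, 0, 0, 6],
    [0, -31, -31, 0, 0, 0, 6],
    [0, -31, -31, 0, 0, 0, 6],
    [0, -31, -31, 0, 0, 0, 6],
  ],
)

```text
clock: 1.1
position: [0.3825, 0.2204, 0.2314]
tool_rot: [-3.141, 0.001, 2.771]
force: [0.2, 0.7, -0.4]
grip_width: -0.0001
finger_force: 0.0
```

Run:
```python
from h import *
rel([armpose(armaz,.105,.022,.23)])
```

```text
at [0.3825 0.2204 0.2314] [-3.141e+00  1.000e-03  2.771e+00] F [ 0.17  0.71 -0.44] t 1.1
[-34.34, -27.04, 0.19] [-0.0, 0.1, 6.3]
```

>>> servo_tool(
  plan=[
    [0, -34.3, -27, 0, 0, 0, 6.3],
    [0, -34.3, -27, 0, 0, 0, 6.3],
    [0, -34.3, -27, 0, 0, 0, 6.3],
    [0, -34.3, -27, 0, 0, 0, 6.3],
    [0, -34.3, -27, 0, 0, 0, 6.3],
    [0, -34.3, -27, 0, 0, 0, 6.3],
    [0, -34.3, -27, 0, 0, 0, 6.3],
    [0, -34.3, -27, 0, 0, 0, 6.3],
    [0, -34.3, -27, 0, 0, 0, 6.3],
    [0, -34.3, -27, 0, 0, 0, 6.3],
  ],
)

```text
clock: 2.1
position: [0.6056, -0.1543, 0.2305]
tool_rot: [-3.14, 0.001, 2.662]
force: [-1.1, 1.1, -1.0]
grip_width: 0.0
finger_force: 0.0
```

Run:
```python
from h import *
snap('wrist','w1');a=cv2.imread('pics/w1.png');cv2.imwrite('pics/w1b.png',cv2.resize(a,(800,600)))
rel([armpose(armaz,.105,.022,.23),armpose(armaz,.105,.022,.107)])
```

```text
at [ 0.6049 -0.1516  0.2304] [-3.141e+00 -1.000e-03  2.664e+00] F [-0.94  0.95 -0.48] t 2.15
[-0.18, -0.41, 0.04] [-0.1, -0.0, 0.2]
[-0.18, -0.4, 12.34] [-0.1, -0.0, 0.2]
```

View pics/w1b.png

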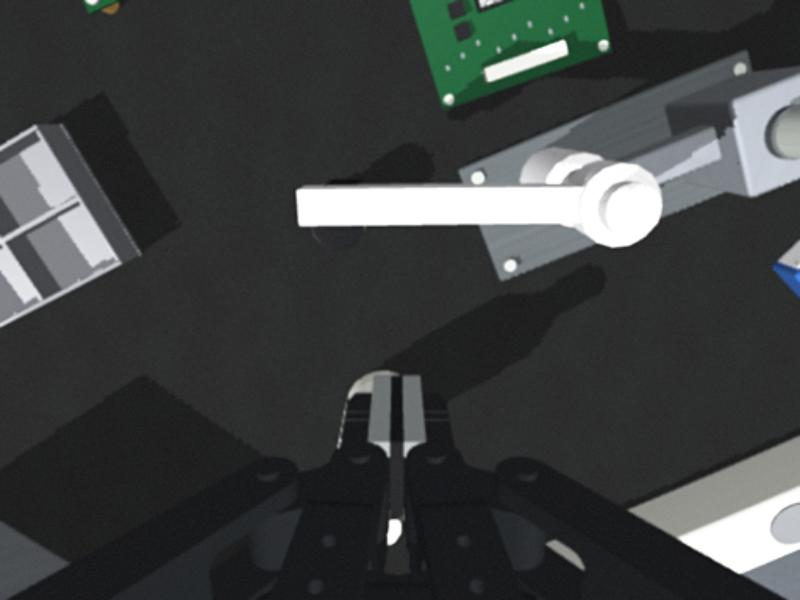

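The wrist view shows the arm bar from (300,206) to the hub at (622,205). It is parallel to the finger line, with the jar under the bar's end and the flask behind the fingers. I refine the post and bar positions from here.

Run:
```python
from h import *
P=lambda u,v,z:w('w1',(u*.64,v*.64),z)[:2].round(4)
k=P(634,205,.142);e1=P(298,187,.125);e2=P(298,226,.125);print('knob',k,'end',e1,e2,np.linalg.norm(e1-e2))
e=(e1+e2)/2;d=e-k;print(np.linalg.norm(d),np.arctan2(d[1],d[0])+2*np.pi)
print('bar edges',P(430,226,.125),P(430,187,.125),'flask cap',P(378,385,.14),'tip pred',px('w1',bot.observe()['position'])/.64)
```

```text
knob [ 0.6124 -0.0419] end [ 0.5394 -0.1705] [ 0.555  -0.1797] 0.018110770276274876
0.148301314896396 4.257185079033355
bar edges [ 0.5834 -0.1251] [ 0.5673 -0.1171] flask cap [ 0.6383 -0.1813] tip pred [403.00738268 395.49800747]
```

Run:
```python
from h import *
c=np.load('pics/w1.npz');print('cam',-c['R'].T@c['t'],'axis',c['R'][2])
for X in [(.712,-.223,.14),(.71,-.222,.1),(.709,-.22,0.0)]: print(X,px('w1',X)/.64)
snap('wrist','w2');snap('top','top1');crop('top1',200,160,400,310,4,'c2')
print(bot.observe()['position'])
P=lambda u,v,z:w('w2',(u*.64,v*.64),z)[:2].round(4)
a=cv2.imread('pics/w2.png');cv2.imwrite('pics/w2b.png',cv2.resize(a,(800,600)))
```

```text
cam [ 0.53517559 -0.11734083  0.37351016] axis [ 0.27464323 -0.14481033 -0.95057933]
(0.712, -0.223, 0.14) [374.34391643 526.41253265]
(0.71, -0.222, 0.1) [376.82968229 476.59893199]
(0.709, -0.22, 0.0) [383.02638358 394.35570139]
[ 0.60449144 -0.1488309   0.23080902]
```

View pics/c2.png

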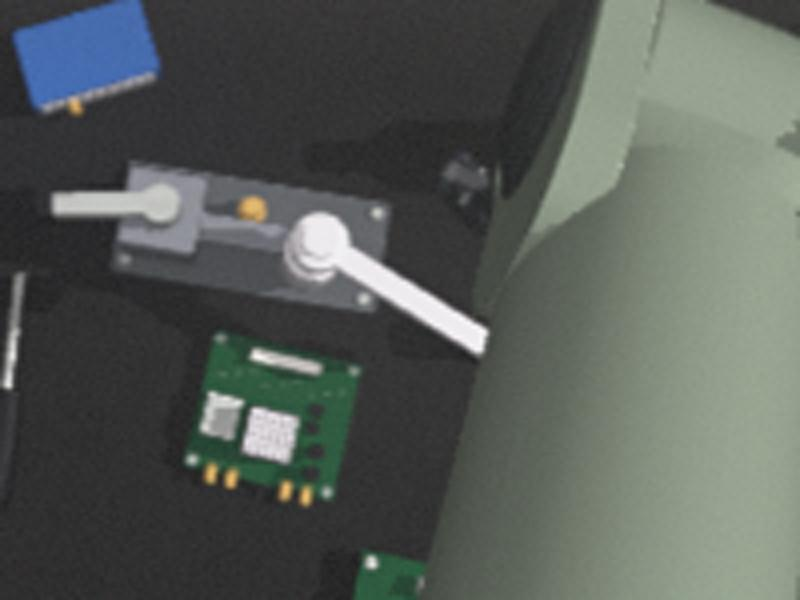

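The flask lies well behind the fingers, consistent with the top view. The arm was still settling, so I hold briefly and re-measure.

>>> servo_tool(
  plan=[
    [0, 0, 0, 0, 0, 0, 0],
    [0, 0, 0, 0, 0, 0, 0],
    [0, 0, 0, 0, 0, 0, 0],
  ],
)

```text
clock: 2.55
position: [0.6047, -0.149, 0.2316]
tool_rot: [3.141, 0.0, 2.668]
force: [-0.3, 0.3, -0.1]
grip_width: -0.0
finger_force: 0.0
```

Run:
```python
from h import *
print(snap('wrist','w3')['position'],bot.observe()['position'])
a=cv2.imread('pics/w3.png')
g=cv2.cvtColor(a,cv2.COLOR_BGR2GRAY)
for u in (230,270,310,350): # bar columns: bright run
    v=np.where(g[90:170,u]>200)[0]+90;print(u,v.min(),v.max(),w('w3',(u,v.min()-.5),.125)[:2],w('w3',(u,v.max()+.5),.125)[:2])
b=(g[90:180,150:440]>200);xs=np.where(b.any(0))[0];print('bright u',xs.min()+150,xs.max()+150)
print(np.where(g[90:180,405]>200)[0][[0,-1]]+90)
rel([armpose(armaz,.105,.022,.23),armpose(armaz,.105,.022,.107)])
```

```text
[ 0.60472223 -0.14901577  0.23156175] [ 0.60471752 -0.14919416  0.23152981]
230 125 147 [ 0.55471125 -0.14222298] [ 0.5694523  -0.15017162]
270 125 147 [ 0.56784969 -0.11666229] [ 0.58285118 -0.12410276]
310 124 147 [ 0.58030109 -0.09072715] [ 0.59623483 -0.09796414]
350 109 147 [ 0.58357794 -0.06083727] [ 0.60965904 -0.07164479]
bright u 184 439
[114 155]
at [ 0.6047 -0.1492  0.2315] [3.141 0.    2.668] F [0.16 0.49 0.48] t 2.6
[-0.3, -0.62, 0.15] [0.0, 0.0, 0.4]
[-0.29, -0.62, 12.45] [0.0, 0.0, 0.4]
```

Gap to the bar is about 20 mm, at r ≈ 0.10 m. Descending.

>>> servo_tool(
  plan=[
    [0, 0, 0, 3, 0, 0, 0],
    [0, 0, 0, 6, 0, 0, 0],
    [0, 0, 0, 9, 0, 0, 0],
    [0, 0, 0, 12.4, 0, 0, 0],
    [0, 0, 0, 12.4, 0, 0, 0],
    [0, 0, 0, 12.4, 0, 0, 0],
  ],
)

```text
clock: 3.2
position: [0.6048, -0.1498, 0.108]
tool_rot: [-3.141, -0.0, 2.667]
force: [-0.1, -0.6, 0.3]
grip_width: 0.0004
finger_force: 0.0
```

>>> servo_tool(
  plan=[
    [0, 0.5, 0, 0, 0, 0, 0],
    [0, 1, 0, 0, 0, 0, 0],
    [0, 1.4, 0, 0, 0, 0, 0],
    [0, 1.4, 0, 0, 0, 0, 0],
  ],
)

```text
clock: 3.6
position: [0.592, -0.143, 0.1081]
tool_rot: [3.141, 0.001, 2.667]
force: [-0.5, -0.0, -0.3]
grip_width: -0.0
finger_force: 0.0
```

```bash
sed -i 's/^post=.*/post=np.array([.6155,-.0435]);hsaz=3.000;armaz=4.243/' h.py
python3 - <<'E'
from h import *
rel([armpose(armaz,.100,.0,.107)]+[armpose(armaz-x,.100,.0,.107) for x in (.1,.2,.3,.4,.5,.6)])
E
```

```text
at [ 0.592  -0.143   0.1081] [3.141e+00 1.000e-03 2.667e+00] F [-0.52 -0.02 -0.31] t 3.6
[0.51, -0.07, 0.11] [0.0, 0.0, -0.3]
[1.52, -0.21, 0.11] [0.0, 0.0, 5.5]
[2.53, -0.26, 0.1] [0.0, 0.0, 11.2]
[3.55, -0.2, 0.1] [0.0, 0.0, 16.9]
[4.55, -0.04, 0.1] [0.0, 0.0, 22.6]
[5.54, 0.22, 0.1] [0.0, 0.0, 28.4]
[6.49, 0.58, 0.1] [0.0, 0.0, 34.1]
```

>>> servo_tool(
  plan=[
    [0, 0.5, 0, 0.1, 0, 0, 0],
    [0, 1, -0.1, 0.1, 0, 0, 2.7],
    [0, 1.5, -0.2, 0.1, 0, 0, 5.5],
    [0, 2, -0.25, 0.1, 0, 0, 8.4],
    [0, 2.5, -0.25, 0.1, 0, 0, 11.2],
    [0, 3, -0.25, 0.1, 0, 0, 14],
    [0, 3.5, -0.2, 0.1, 0, 0, 16.9],
    [0, 4, -0.15, 0.1, 0, 0, 19.7],
    [0, 4.5, -0.05, 0.1, 0, 0, 22.6],
    [0, 5, 0.1, 0.1, 0, 0, 25.5],
  ],
)

```text
clock: 4.6
position: [0.5479, -0.1198, 0.1064]
tool_rot: [-3.142, 0.0, 2.22]
force: [0.0, -2.1, -0.4]
grip_width: -0.0002
finger_force: 0.6
```

Run:
```python
from h import *
rel([armpose(armaz-x,.100,.0,.107) for x in (.55,.65,.75,.85,.95,1.05,1.1,1.15)])
```

```text
at [ 0.5479 -0.1198  0.1064] [-3.142  0.     2.22 ] F [ 0.05 -2.12 -0.45] t 4.6
[1.08, -0.14, -0.06] [-0.0, 0.0, 5.6]
[2.09, -0.18, -0.06] [-0.0, 0.0, 11.3]
[3.11, -0.12, -0.06] [-0.0, 0.0, 17.0]
[4.11, 0.04, -0.06] [0.0, 0.0, 22.8]
[5.1, 0.3, -0.06] [0.0, 0.0, 28.5]
[6.05, 0.66, -0.07] [0.0, 0.0, 34.2]
[6.51, 0.87, -0.07] [0.0, 0.0, 37.1]
[6.96, 1.11, -0.07] [0.0, 0.0, 40.0]
```

>>> servo_tool(
  plan=[
    [0, 0.6, -0.1, 0, 0, 0, 2.8],
    [0, 1.1, -0.15, 0, 0, 0, 5.6],
    [0, 1.6, -0.15, 0, 0, 0, 8.5],
    [0, 2.1, -0.2, 0, 0, 0, 11.3],
    [0, 2.6, -0.15, 0, 0, 0, 14.2],
    [0, 3.1, -0.1, 0, 0, 0, 17],
    [0, 3.6, 0, 0, 0, 0, 19.9],
    [0, 4.1, 0, 0, 0, 0, 22.8],
    [0, 4.5, 0.1, 0, 0, 0, 25],
    [0, 4.5, 0.1, 0, 0, 0, 25],
  ],
)

```text
clock: 5.6
position: [0.5215, -0.0827, 0.1063]
tool_rot: [-3.141, -0.0, 1.786]
force: [-0.9, -0.3, 0.4]
grip_width: -0.0003
finger_force: 0.0
```

Run:
```python
from h import *
snap('top','top2');crop('top2',200,160,400,310,4,'c3')
snap('wrist','w4')
rel([armpose(armaz-x,.100,.0,.107) for x in (.9,1,1.1,1.15,1.2,1.243)])
```

```text
at [ 0.5217 -0.0832  0.1063] [3.142 0.    1.787] F [-0.06  0.02  0.41] t 5.7
[0.12, -0.02, -0.07] [0.0, 0.0, 0.9]
[1.13, -0.14, -0.07] [0.0, 0.0, 6.6]
[2.14, -0.17, -0.07] [0.0, 0.0, 12.3]
[2.65, -0.14, -0.07] [0.0, 0.0, 15.2]
[3.16, -0.09, -0.07] [0.0, 0.0, 18.0]
[3.59, -0.02, -0.07] [0.0, 0.0, 20.5]
```

View pics/c3.png

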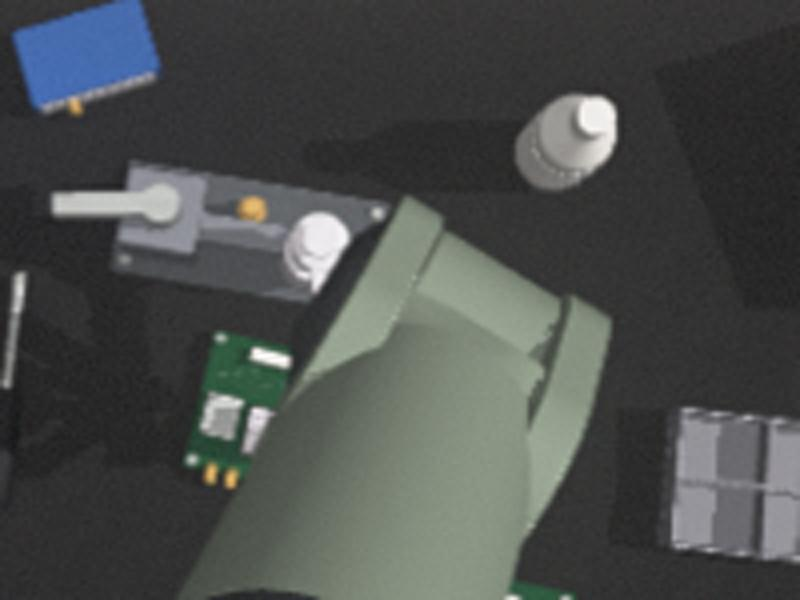

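The robot arm hides the board in the top view. I push on to about 0.14 rad short and look with the wrist camera.

>>> servo_tool(
  plan=[
    [0, 0.4, 0, 0, 0, 0, 2.4],
    [0, 0.8, -0.1, 0, 0, 0, 4.7],
    [0, 1.2, -0.15, 0, 0, 0, 7],
    [0, 1.6, -0.15, 0, 0, 0, 9.3],
    [0, 2, -0.15, 0, 0, 0, 11.5],
    [0, 2.1, -0.15, 0, 0, 0, 12.1],
    [0, 2.1, -0.15, 0, 0, 0, 12.1],
  ],
)

```text
clock: 6.4
position: [0.5159, -0.0631, 0.1063]
tool_rot: [3.142, 0.0, 1.576]
force: [0.9, 0.3, -0.1]
grip_width: -0.0
finger_force: 0.0
```

Run:
```python
from h import *
snap('wrist','w5');a=cv2.imread('pics/w5.png');cv2.imwrite('pics/w5b.png',cv2.resize(a,(800,600)))
rel([armpose(armaz-x,.100,.0,.107) for x in (1.1,1.15,1.2,1.243)])
```

```text
at [ 0.5159 -0.0632  0.1063] [3.142 0.    1.576] F [-0.33  1.01  0.82] t 6.45
[0.06, -0.04, -0.07] [0.0, 0.0, 0.2]
[0.56, -0.12, -0.07] [0.0, 0.0, 3.1]
[1.07, -0.17, -0.07] [0.0, 0.0, 5.9]
[1.5, -0.2, -0.07] [0.0, 0.0, 8.4]
```

View pics/w5b.png

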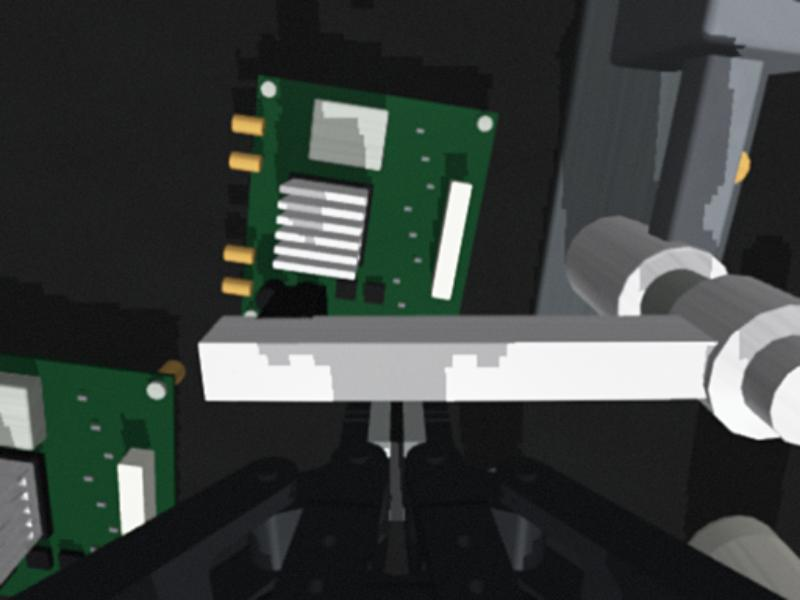

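The wrist view shows the bar top spanning rows 343–400, columns 200–712. The heat sink top is centred near (321,230) and the hub knob is at about (790,385).

Run:
```python
from h import *
P=lambda u,v,z:w('w5',(u*.64,v*.64),z)[:2]
cs=[P(*c,.045) for c in [(284,181),(370,189),(356,279),(274,268)]];hs=np.mean(cs,0)
print('hs',hs,[np.linalg.norm(cs[i]-cs[i-1]).round(4) for i in range(4)])
a=P(203,371.5,.125);b=P(700,371.5,.125);e1=P(450,343,.125);e2=P(450,401,.125)
d=a-b;az=np.arctan2(d[1],d[0]);az+=2*np.pi*(az<0);print('bar',a,b,'az',az,'width',np.linalg.norm(e1-e2))
# post: 148 mm back from bar end
q=a-.148*d/np.linalg.norm(d);print('post by end',q)
for pp in (q,post,np.array([.6145,-.0435])):
    v=hs-pp;print(pp,np.linalg.norm(v),'hs az',np.arctan2(v[1],v[0]),'turn left',az-np.arctan2(v[1],v[0]))
```

```text
hs [ 0.48682746 -0.02333733] [np.float64(0.0342), np.float64(0.0323), np.float64(0.0357), np.float64(0.0325)]
bar [ 0.46629448 -0.04439181] [ 0.59463147 -0.04411548] az 3.1437458031941095 width 0.016334149109155077
post by end [ 0.61429414 -0.04407314]
[ 0.61429414 -0.04407314] 0.12914227602330314 hs az 2.9803289952367025 turn left 0.16341680795740698
[ 0.6155 -0.0435] 0.1302426799372365 hs az 2.9861591069164493 turn left 0.1575866962776602
[ 0.6145 -0.0435] 0.129254828137313 hs az 2.9849614072009034 turn left 0.15878439599320604
```

>>> servo_tool(
  plan=[
    [0, 0.3, 0, 0, 0, 0, 1.7],
    [0, 0.6, -0.1, 0, 0, 0, 3.4],
    [0, 0.9, -0.15, 0, 0, 0, 5],
    [0, 1.2, -0.2, 0, 0, 0, 6.7],
    [0, 1.4, -0.2, 0, 0, 0, 7.8],
    [0, 1.4, -0.2, 0, 0, 0, 7.8],
    [0, 1.4, -0.2, 0, 0, 0, 7.8],
  ],
)

```text
clock: 7.15
position: [0.5137, -0.0489, 0.1063]
tool_rot: [-3.141, -0.0, 1.439]
force: [0.5, -0.5, -0.8]
grip_width: -0.0002
finger_force: 0.0
```

Run:
```python
from h import *
snap('wrist','w6');a=cv2.imread('pics/w6.png');crop('w6',60,60,460,330,2,'w6b')
snap('side','side1')
print(bot.observe()['position'],bot.observe()['tool_rot'],bot.observe()['force'])
```

```text
[ 0.51374281 -0.04907198  0.10629295] [-3.14151132e+00 -3.52221490e-05  1.43865546e+00] [-0.62614192  0.03294985 -0.44725719]
```

View pics/w6b.png

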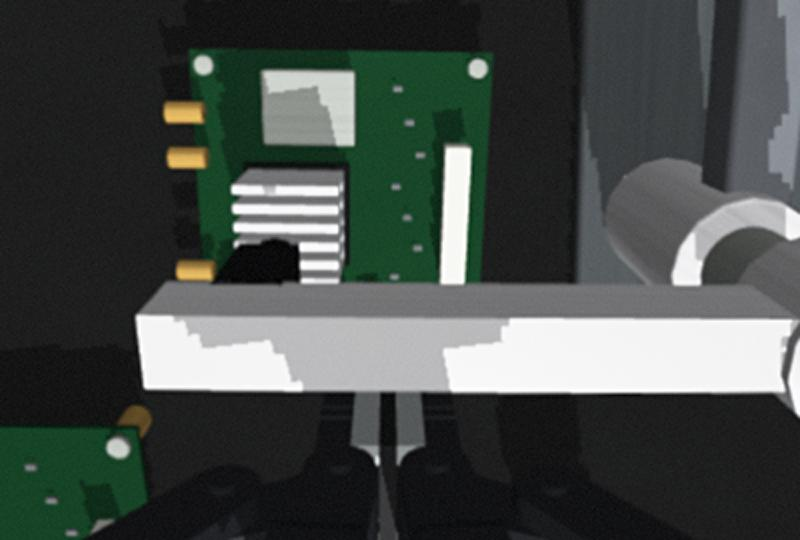

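The wrist view shows the bar with its leading edge just over the heat sink's near part and the probe handle in front of the fins. I compute the remaining angle.

Run:
```python
from h import *
P=lambda u,v,z:w('w6',(60+u/2,60+v/2),z)[:2]
a=P(141,353,.125);b=P(760,355,.125);d=a-b;az=np.arctan2(d[1],d[0])%(2*np.pi)
q=a-.148*d/np.linalg.norm(d);print('az',az,'post',q,'probe axis',q+.13*d/np.linalg.norm(d))
print('board corners',P(190,50,.0136),P(493,53,.0136),'hs far edge',P(236,183,.045),P(343,182,.045),P(240,170,.045),P(343,169,.045))
for X in [(.4868,-.0233,.045),(.4856,-.0258,.045)]: print((px('w6',X)-60)*2)
```

```text
az 3.0037206331260795 post [ 0.61414609 -0.04338548] probe axis [ 0.4853797  -0.02551885]
board corners [0.45931018 0.03471216] [0.55818005 0.02032379] hs far edge [ 0.47353007 -0.00574165] [ 0.50559144 -0.00977234] [ 0.47550537 -0.00201199] [ 0.50618882 -0.00586716]
[289.38498171 232.89844209]
[286.98480317 241.11072363]
```

>>> servo_tool(
  plan=[
    [0, 0.06, 0, 0, 0, 0, 0.3],
    [0, 0.12, 0, 0, 0, 0, 0.7],
    [0, 0.12, 0, 0, 0, 0, 0.7],
    [0, 0.12, 0, 0, 0, 0, 0.7],
  ],
)

```text
clock: 7.65
position: [0.5139, -0.0479, 0.1063]
tool_rot: [-3.141, 0.0, 1.426]
force: [-1.0, -0.1, 0.3]
grip_width: -0.0001
finger_force: 0.3
```

Run:
```python
from h import *
s=snap('wrist','w7');print(s['position'],s['tool_rot'])
g=cv2.cvtColor(cv2.imread('pics/w7.png'),cv2.COLOR_BGR2GRAY).astype(float)
# bar trailing (lower) and top-leading edges by vertical gradient, as line fits in world
def fit(tag,v0,v1,sg):
    g=cv2.GaussianBlur(cv2.cvtColor(cv2.imread(f'pics/{tag}.png'),cv2.COLOR_BGR2GRAY).astype(float),(0,0),1)
    pts=[]
    for u in list(range(140,200,4))+list(range(300,420,4)):
        d=sg*np.diff(g[v0:v1,u]);v=v0+d.argmax()+.5;pts.append(w(tag,(u,v),.125)[:2])
    pts=np.array(pts);k,c=np.polyfit(pts[:,0],pts[:,1],1);return np.pi+np.arctan(k),k*.5+c,np.std(pts[:,1]-k*pts[:,0]-c)
for t in('w6','w7'):print(t,fit(t,243,270,-1),fit(t,205,232,1))
```

```text
[ 0.51385098 -0.04791283  0.10627237] [-3.14145343e+00  7.78286622e-05  1.42612649e+00]
w6 (np.float64(3.001135174469365), np.float64(-0.035817661444645044), np.float64(0.00019579929030666345)) (np.float64(3.0025358292686826), np.float64(-0.01915657701145375), np.float64(8.88191525293056e-05))
w7 (np.float64(2.9965943364794487), np.float64(-0.035174538901245396), np.float64(0.00010395435362714717)) (np.float64(2.995449378399755), np.float64(-0.018681323601181132), np.float64(3.19512130087742e-05))
```

The arm is aligned within about 1.5 mm. I back off, then rise.

>>> servo_tool(
  plan=[
    [0, -0.5, 0, 0, 0, 0, 0],
    [0, -1.5, 0, 0, 0, 0, 0],
    [0, -3, 0, 0, 0, 0, 0],
    [0, -3, 0, -4, 0, 0, 0],
    [0, -3, 0, -8, 0, 0, 0],
    [0, -3, 0, -12, 0, 0, 0],
    [0, -3, 0, -12, 0, 0, 0],
    [0, -3, 0, -12, 0, 0, 0],
  ],
)

```text
clock: 8.5
position: [0.5097, -0.078, 0.2268]
tool_rot: [3.14, -0.001, 1.426]
force: [0.8, 0.3, -1.0]
grip_width: -0.0
finger_force: 0.0
```

```bash
cat >> h.py <<'E'
post=np.array([.6150,-.0440]);syaw=-.07
hinge=np.array([.6150,-.0440])+Ro.from_euler('z',syaw).as_matrix()[:2,:2]@[.010,.110]
def levpose(q,r,gap,z): # tool x = opposite of push direction (push ccw)
    az=syaw+1.745+q;n=np.array([-np.sin(az),np.cos(az)]);p=hinge+r*np.array([np.cos(az),np.sin(az)])-(.007+.011+gap)*n
    return (*p,z,az-np.pi/2)
E
python3 - <<'E'
from h import *
print('hinge',hinge,levpose(0,.06,.025,.227));rel([levpose(0,.06,.025,.227)])
E
```

```text
hinge [0.63266922 0.06503118] (np.float64(0.6691950669847768), np.float64(0.12917837741304072), 0.227, 0.10420367320510349)
at [ 0.5097 -0.078   0.2268] [ 3.140e+00 -1.000e-03  1.426e+00] F [ 0.82  0.26 -1.01] t 8.5
[22.8, 12.79, 0.01] [0.0, -0.1, 75.7]
```

>>> servo_tool(
  plan=[
    [0, 2.5, 1.4, 0, 0, 0, 7.6],
    [0, 5, 2.8, 0, 0, 0, 15.2],
    [0, 7.5, 4.2, 0, 0, 0, 22.8],
    [0, 10, 5.6, 0, 0, 0, 30.4],
    [0, 12.5, 7, 0, 0, 0, 38],
    [0, 15, 8.4, 0, 0, 0, 45.6],
    [0, 17.5, 9.8, 0, 0, 0, 53.2],
    [0, 20, 11.2, 0, 0, 0, 60.8],
    [0, 22.4, 12.6, 0, 0, 0, 68.4],
    [0, 22.8, 12.8, 0, 0, 0, 75.7],
  ],
)

```text
clock: 9.5
position: [0.6699, 0.1319, 0.2237]
tool_rot: [3.141, 0.002, 0.102]
force: [0.1, 0.3, -0.2]
grip_width: -0.0
finger_force: 0.0
```

>>> servo_tool(
  plan=[
    [0, 0, 0, 0, 0, 0, 0],
    [0, 0, 0, 0, 0, 0, 0],
    [0, 0, 0, 0, 0, 0, 0],
  ],
)

```text
clock: 9.8
position: [0.6688, 0.1285, 0.2261]
tool_rot: [-3.142, 0.0, 0.107]
force: [0.0, -0.2, 0.7]
grip_width: 0.0001
finger_force: 0.0
```

Run:
```python
from h import *
snap('wrist','w8');snap('top','top3');a=cv2.imread('pics/w8.png');b=cv2.imread('pics/top3.png')[170:300,190:360]
b=cv2.resize(b,(400,306));a=cv2.resize(a,(400,300));cv2.imwrite('pics/m1.png',np.vstack([cv2.resize(a,(400,300)),b[:300]]))
rel([levpose(0,.052,.020,.227),levpose(0,.052,.02,.102)])
```

```text
at [0.6689 0.1289 0.2264] [-3.141 -0.     0.106] F [-0.16 -0.32  0.35] t 9.9
[-0.47, 0.78, -0.06] [-0.0, -0.0, 0.1]
[-0.47, 0.78, 12.44] [-0.0, -0.0, 0.1]
```

View pics/m1.png

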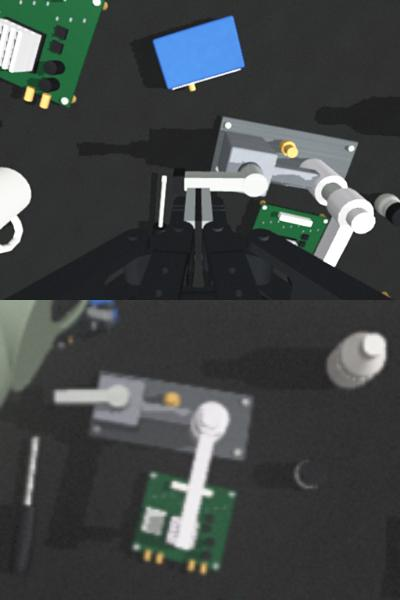

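The combined view shows the lever from (187,183) to its hub (255,183) in the wrist half, and the probe arm lying over the heat sink in the top half. I check both numerically.

Run:
```python
from h import *
P=lambda u,v,z:w('w8',(u*1.28,v*1.28),z)[:2].round(4)
h,e=P(256,185,.118),P(187,184,.115);d=e-h;print('hub',h,'end',e,np.linalg.norm(d),'az',np.arctan2(d[1],d[0]))
print('edges at 215:',P(215,177,.115),P(215,192,.115),'model lever az',syaw+1.745)
g=cv2.cvtColor(cv2.imread('pics/w8.png'),cv2.COLOR_BGR2GRAY)
for u in (265,280): v=np.where(g[215:255,u]>150)[0]+215;print(u,v.min(),v.max(),w('w8',(u,v.min()-.5),.115)[:2],w('w8',(u,v.max()+.5),.115)[:2])
# top: bar midline
g=cv2.cvtColor(cv2.imread('pics/top3.png'),cv2.COLOR_BGR2GRAY);m=[]
x0,y0=190,170;s=170/400
for vy in (465,480,495,510):
    v=int(y0+vy*0+ (vy-300)*130/306); r=g[v,265:290]; u=np.where(r>190)[0]+265; print(v,u.min(),u.max()); m.append(w('top3',((u.min()+u.max())/2,v),.125)[:2])
m=np.array(m);k=np.polyfit(m[:,0],m[:,1],1);print('bar az',np.pi+np.arctan(k[0]),'y at .4856',np.polyval(k,.4856),'hs top y -.0258',m)
```

```text
hub [0.6335 0.0649] end [0.6257 0.1357] 0.07122836513636964 az 1.6805233156789716
edges at 215: [0.6367 0.1077] [0.6196 0.1056] model lever az 1.675
265 227 240 [0.63586561 0.1159    ] [0.62349586 0.1144525 ]
280 227 244 [0.6371324  0.10390869] [0.62118044 0.10181364]
240 272 277
246 271 276
252 270 279
259 268 273
bar az 3.041067947941987 y at .4856 -0.02817202317607775 hs top y -.0258 [[ 0.56118882 -0.03468543]
 [ 0.54520247 -0.03329822]
 [ 0.52976013 -0.03716659]
 [ 0.51066084 -0.02815583]]
```

Run:
```python
from h import *
crop('top3',235,205,335,280,7.5,'c4')
for r in(.148,.09,.03): print(r,(px('top3',(*(post+r*np.array([np.cos(2.996),np.sin(2.996)])),.125))-[235,205])*7.5)
```

```text
0.148 [240.24405974 525.38311079]
0.09 [277.70137095 361.83294881]
0.03 [315.53230729 195.7574446 ]
```

View pics/c4.png

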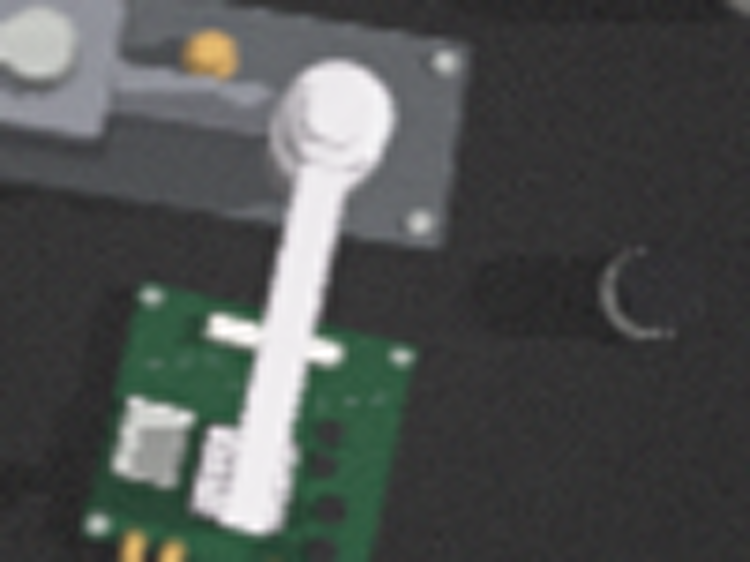

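Run:
```python
from h import *
P=lambda u,v,z:w('top3',(235+(u+.5)/7.5-.5,205+(v+.5)/7.5-.5),z)[:2]
az=lambda a,b:np.arctan2(*(a-b)[::-1])%(2*np.pi)
im=cv2.imread('pics/c4.png');hi=im.min(2)
m=[]
for v in list(range(205,315,10))+list(range(375,425,10)):
    u=np.arange(220,360);r=hi[v,220:360].astype(float);d=np.diff(cv2.GaussianBlur(r[None],(0,0),2)[0]);m.append(P((u[d.argmax()]+u[d.argmin()]+1)/2,v,.125))
m=np.array(m);k=np.polyfit(m[:,0],m[:,1],1);print('bar az',np.pi+np.arctan(k[0]),'res',np.std(m[:,1]-np.polyval(k,m[:,0])))
print('bar pts az',az(P(253,530,.125),P(322,172,.125)),'y at hs',np.polyval(k,.4856),np.polyval(k,post[0]))
print('board az holes',az(P(97,524,.013),P(151,295,.013)),'holes top:',P(151,295,.013),P(402,356,.013),P(97,524,.013))
# heat sink position from board holes: edge mid etc.
h0=[np.array(x) for x in ((.5521,.0151),(.5372,-.0849),(.4632,.0282),(.4483,-.0716))];print('board ctr',np.mean(h0,0),'knob',P(340,108,.142))
```

```text
bar az 2.999680276187715 res 0.00015953486167471752
bar pts az 3.029947628089933 y at hs -0.024885440866104593 -0.043373178390992854
board az holes 2.9979988026022335 holes top: [0.55419074 0.01639129] [ 0.53909847 -0.08354154] [0.46423677 0.02939764]
board ctr [ 0.5002 -0.0283] knob [ 0.61594696 -0.04360143]
```

The bar and heat sink agree within about 1 mm in the top image too (bar azimuth 3.000, board 2.998). Now the lever.

>>> servo_tool(
  plan=[
    [0, -0.4, 0.8, 0, 0, 0, 0],
    [0, -0.4, 0.8, 4, 0, 0, 0],
    [0, -0.4, 0.8, 8, 0, 0, 0],
    [0, -0.4, 0.8, 12.4, 0, 0, 0],
    [0, -0.4, 0.8, 12.4, 0, 0, 0],
    [0, -0.4, 0.8, 12.4, 0, 0, 0],
    [0, -0.4, 0.8, 12.4, 0, 0, 0],
  ],
)

```text
clock: 10.6
position: [0.6671, 0.1208, 0.105]
tool_rot: [3.142, -0.003, 0.105]
force: [0.2, -0.3, 0.3]
grip_width: -0.0
finger_force: 0.0
```

Run:
```python
from h import *
rel([levpose(x,.052,0,.102) for x in (0,.1,.2,.3,.4,.5,.6)])
```

```text
at [0.6671 0.1208 0.105 ] [ 3.142e+00 -3.000e-03  1.050e-01] F [ 0.23 -0.29  0.26] t 10.6
[-2.2, -0.02, 0.29] [0.0, -0.2, 0.0]
[-2.73, -0.17, 0.29] [0.0, -0.2, -5.7]
[-3.27, -0.27, 0.29] [0.0, -0.2, -11.4]
[-3.82, -0.32, 0.29] [0.0, -0.2, -17.2]
[-4.37, -0.31, 0.28] [0.0, -0.2, -22.9]
[-4.91, -0.25, 0.28] [0.0, -0.2, -28.6]
[-5.45, -0.13, 0.28] [0.1, -0.2, -34.3]
```

>>> servo_tool(
  plan=[
    [0, -0.7, 0, 0, 0, 0, 0],
    [0, -1.4, 0, 0, 0, 0, 0],
    [0, -2.1, 0, 0, 0, 0, 0],
    [0, -2.5, -0.1, 0, 0, 0, -2.9],
    [0, -2.7, -0.2, 0, 0, 0, -5.7],
    [0, -3, -0.2, 0, 0, 0, -8.5],
    [0, -3.3, -0.3, 0, 0, 0, -11.4],
    [0, -3.6, -0.3, 0, 0, 0, -14.3],
    [0, -3.8, -0.3, 0, 0, 0, -17.2],
    [0, -4.1, -0.3, 0, 0, 0, -20],
  ],
)

```text
clock: 11.6
position: [0.6248, 0.1203, 0.1029]
tool_rot: [-3.142, -0.001, 0.457]
force: [2.6, 1.7, 1.0]
grip_width: -0.0001
finger_force: 1.2
```

Run:
```python
from h import *
rel([levpose(x,.052,0,.104) for x in (.4,.5,.6,.7,.8,.9,1.,1.1,1.15,1.2)])
```

```text
at [0.6248 0.1203 0.1029] [-3.142e+00 -1.000e-03  4.570e-01] F [2.58 1.71 1.  ] t 11.6
[-0.18, 0.03, -0.12] [-0.0, -0.1, -2.7]
[-0.71, -0.1, -0.12] [0.0, -0.1, -8.5]
[-1.26, -0.17, -0.12] [0.0, -0.1, -14.2]
[-1.81, -0.19, -0.12] [0.0, -0.1, -19.9]
[-2.36, -0.16, -0.12] [0.0, -0.1, -25.6]
[-2.9, -0.07, -0.12] [0.0, -0.1, -31.4]
[-3.43, 0.08, -0.12] [0.0, -0.1, -37.1]
[-3.94, 0.27, -0.12] [0.0, -0.1, -42.8]
[-4.19, 0.39, -0.12] [0.0, -0.1, -45.7]
[-4.43, 0.52, -0.12] [0.0, -0.1, -48.6]
```

>>> servo_tool(
  plan=[
    [0, -0.4, 0, 0, 0, 0, -5.6],
    [0, -0.7, -0.1, 0, 0, 0, -8.5],
    [0, -1, -0.1, 0, 0, 0, -11.4],
    [0, -1.3, -0.2, 0, 0, 0, -14.2],
    [0, -1.5, -0.2, 0, 0, 0, -17],
    [0, -1.8, -0.2, 0, 0, 0, -19.9],
    [0, -2.1, -0.2, 0, 0, 0, -22.8],
    [0, -2.4, -0.2, 0, 0, 0, -25.6],
    [0, -2.6, -0.1, 0, 0, 0, -28.5],
    [0, -2.9, -0.1, 0, 0, 0, -31.4],
  ],
)

```text
clock: 12.6
position: [0.5982, 0.1084, 0.1028]
tool_rot: [3.141, -0.001, 1.005]
force: [2.4, 0.8, 0.6]
grip_width: 0.0004
finger_force: 1.0
```

Run:
```python
from h import *
rel([levpose(x,.052,0,.103) for x in (.9,.95,1.,1.05,1.1,1.15,1.2,1.25)])
```

```text
at [0.5982 0.1084 0.1028] [ 3.141e+00 -1.000e-03  1.005e+00] F [2.43 0.82 0.58] t 12.6
[-0.01, 0.04, -0.02] [0.0, -0.0, 0.0]
[-0.27, -0.05, -0.02] [0.0, -0.0, -2.8]
[-0.54, -0.12, -0.02] [0.0, -0.0, -5.7]
[-0.81, -0.18, -0.02] [0.0, -0.0, -8.6]
[-1.08, -0.22, -0.02] [0.0, -0.0, -11.4]
[-1.35, -0.25, -0.02] [0.0, -0.0, -14.3]
[-1.63, -0.27, -0.02] [0.0, -0.0, -17.2]
[-1.9, -0.27, -0.02] [0.0, -0.0, -20.0]
```

Now up to the stop, slowly.

>>> servo_tool(
  plan=[
    [0, -0.3, 0, 0, 0, 0, -2.8],
    [0, -0.5, -0.1, 0, 0, 0, -5.7],
    [0, -0.8, -0.2, 0, 0, 0, -8.6],
    [0, -1.1, -0.2, 0, 0, 0, -11.4],
    [0, -1.3, -0.25, 0, 0, 0, -14],
    [0, -1.4, -0.25, 0, 0, 0, -14.3],
    [0, -1.4, -0.25, 0, 0, 0, -14.3],
  ],
)

```text
clock: 13.3
position: [0.589, 0.099, 0.1028]
tool_rot: [3.141, -0.002, 1.253]
force: [5.9, 5.8, -2.5]
grip_width: 0.0005
finger_force: 4.0
```

>>> servo_tool(
  plan=[
    [0, -0.1, 0, 0, 0, 0, 0],
    [0, -0.2, 0, 0, 0, 0, 0],
    [0, -0.2, 0, 0, 0, 0, 0],
  ],
)

```text
clock: 13.6
position: [0.5889, 0.0988, 0.1029]
tool_rot: [3.14, -0.004, 1.254]
force: [8.2, 14.0, -4.6]
grip_width: 0.0001
finger_force: 8.4
```

The force rose to 16 N with no motion, so the lever is at its stop. Backing off and rising.

>>> servo_tool(
  plan=[
    [0, 0.5, 0, 0, 0, 0, 0],
    [0, 1.5, 0, 0, 0, 0, 0],
    [0, 3.5, 0, 0, 0, 0, 0],
    [0, 4, 0, -4, 0, 0, 0],
    [0, 4, 0, -8, 0, 0, 0],
    [0, 4, 0, -13, 0, 0, 0],
    [0, 4, 0, -13, 0, 0, 0],
    [0, 4, 0, -13, 0, 0, 0],
    [0, 4, 0, -13, 0, 0, 0],
  ],
)

```text
clock: 14.5
position: [0.6001, 0.1341, 0.2316]
tool_rot: [-3.141, 0.001, 1.252]
force: [0.4, 0.6, -0.4]
grip_width: -0.0002
finger_force: 0.0
```

Run:
```python
from h import *
s=snap('wrist','w9');print(s['position'],s['tool_rot'],s['force']);snap('top','top4')
print('top view tool px',px('top4',s['position']))
# lever model at stop in wrist and top: brightness along predicted lever centreline for several angles
for t,f in (('w9',1),('top4',1)):
    g=cv2.cvtColor(cv2.imread(f'pics/{t}.png'),cv2.COLOR_BGR2GRAY)
    out=[]
    for q in np.arange(0,1.41,.05):
        az=syaw+1.745+q;v=[]
        for r in (.04,.05,.06,.07):
            u=px(t,(*(hinge+r*np.array([np.cos(az),np.sin(az)])),.115)).round().astype(int)
            v.append(int(g[u[1],u[0]]) if 0<=u[0]<512 and 0<=u[1]<384 else -1)
        out.append((round(q,2),min(v)))
    print(t,[o for o in out if o[1]>110])
# bar: raised vs lowered, edge fit in top
g=cv2.min(*[cv2.imread('pics/top4.png')[:,:,i] for i in(0,2)]);u0,v0=235,205
im=cv2.resize(g[205:280,235:335],None,fx=7.5,fy=7.5,interpolation=cv2.INTER_CUBIC)
P=lambda u,v,z:w('top4',(235+(u+.5)/7.5-.5,205+(v+.5)/7.5-.5),z)[:2]
for z in(.125,.113):
  m=[];wd=[]
  for v in list(range(205,315,10))+list(range(375,425,10)):
    r=im[v,220:360].astype(np.float32);d=np.diff(cv2.GaussianBlur(r[None],(0,0),2)[0]);a,b=d.argmax()+220.5,d.argmin()+220.5;m.append(P((a+b)/2,v,z));wd.append(b-a)
  m=np.array(m);k=np.polyfit(m[:,0],m[:,1],1);print(z,'az',np.pi+np.arctan(k[0]),'y at hs',np.polyval(k,.4856),np.std(m[:,1]-np.polyval(k,m[:,0])),np.mean(wd))
```

```text
[0.60009634 0.13410223 0.23156279] [-3.14052070e+00  5.49690206e-04  1.25192404e+00] [ 0.38870912  0.55162021 -0.41096352]
top view tool px [208.02341721 213.76385926]
w9 [(np.float64(0.15), 134), (np.float64(0.2), 134), (np.float64(0.25), 111), (np.float64(0.3), 134), (np.float64(0.95), 190), (np.float64(1.0), 188), (np.float64(1.1), 114), (np.float64(1.15), 113)]
top4 [(np.float64(1.0), 114), (np.float64(1.05), 174), (np.float64(1.1), 182), (np.float64(1.15), 196), (np.float64(1.2), 181), (np.float64(1.25), 116)]
0.125 az 2.997735350672222 y at hs -0.024239034169371336 0.00018982431286594979 51.9375
0.113 az 2.9977353506722224 y at hs -0.024748290362089156 0.00019216454305382103 51.9375
```

```bash
python3 -c "
from h import *
print(bot.job_done())"
```

```text
the job is handed in; nothing more can be done
None
```

I pushed the probe arm round until the probe hung over the middle of the heat sink, about 1 mm off in the camera images. I then pushed the lever to its stop, backed the gripper clear and handed the job in at about 15 s; the verdict was not shown.

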